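Close the quick-lock lid of a soil permeability cell

TASK

Close the soil permeability cell: pick the loose lid up by its handle, bring its three keyholes over the three headed studs of the cell, press it down against the sprung disc, turn it clockwise to the stop and let it rise until the stud heads sit in their pockets and hold the lid level. Feel for the studs and press gently, never hard enough to hurt the studs or the specimen, and leave the other things on the bench where they are.

Things in the scene. Friction and masses are not known exactly. Their poses are not given: they have to be found in the camera images.
- lid_grip (a point): Centre of the black handle bar of the loose lid. The bar lies along this frame's x: 60 mm long, 12 mm wide (y), 16 mm high, on two posts, 24 mm clear above the plate; z up. The lid plate is a bare metal disc, 112 mm diameter, 8 mm thick (7 mm outside a raised face of 65 mm on the underside), 0.26 to 0.4 kg; that face lies on the bench at the start, 40 mm below this point.
- lid_hole (a point): Centre of one round entry hole of the lid at its underside: 18 mm diameter, through the plate, 42 mm from the lid's axis, on the +x side of the handle. Three equal keyholes stand 120 degrees apart; from each entry hole a slot 10 mm wide runs anticlockwise (seen from above) along the 42 mm circle. A small brass plug, 9 mm high, stands on the lid 23 mm from its axis.
- lid_pocket (a point): Centre, on the lid's top face, of the pocket that ends the slot of that hole, 36 degrees on: a round counterbore 19 mm in diameter and 3 mm deep. A stud meets the end of the slot 38 degrees from the entry hole; from 33 degrees on its head fits into the pocket.
- cell_rim (a point): Centre of the steel top rim (33 mm radius) of the cell, 90 mm above the bench; z up. The cell is fixed: a clear barrel with soil on a round metal base of 112 mm. Three equal studs stand round the rim 120 degrees apart, 42 mm from the axis: shank 7 mm, round bevelled head 15 mm wide and 6 mm thick, underside 10 mm and top 16 mm above this point.
- cell_port (a point): Tip of the brass drain port low on the cell, on cell_rim's +x side. The studs are on a dark ring, clamped tight, at 0, 120 and 240 degrees from this direction PLUS one offset of up to 45 degrees either way, which is not measured: see it, or feel for it. A lid lying loosely on the heads has its underside 15 mm above the rim and drops to 9 mm when its entry holes come over them.
- disc_top (a point): Centre of the top of the sprung porous disc, 48 mm diameter, 9 mm above the rim when free. It gives from 8 N on, plus 0.8 N per mm. The lid turns under the heads only with its underside less than 2 mm above the rim, a hard stop; there the hand must press about 12 N. Over 25 N by hand, down, up or sideways, does harm. Locked (heads in the pockets) the lid's underside rests 5 mm above the rim.
- timer: Yellow square lab timer, 62 x 62 x 18 mm, lying on the bench; origin at the centre of its underside. To be left alone.
- tape_roll: Roll of masking tape lying on the bench, 100 mm diameter, 25 mm high; origin at the centre of its underside. To be left alone.
- beaker: Small glass beaker, 54 mm diameter, 70 mm high, at the back; origin at the centre of its underside. To be left alone.
- calculator: Pocket calculator, 132 x 70 x 15 mm, lying on the bench near the robot; origin at the centre of its underside. To be left alone.
- hex_key: Small black hex key, 79 x 30 x 7 mm, lying on the bench near the robot; origin at the centre of its underside. To be left alone.

How it is judged:
On the way, in this order (a step that is already met when the one before it is completed fails the run):
1. the lid lies level over the studs, its underside below the tops of the heads (z of lid_grip in the frame of cell_rim below 0.052 m and horizontal distance between lid_grip and cell_rim below 0.005 m and angle between lid_grip's own z axis and vertical below 0.08 rad), for 0.2 s.
2. the lid is pressed down against the spring to within 2.5 mm of the rim (z of lid_grip in the frame of cell_rim below 0.0425 m and horizontal distance between lid_grip and cell_rim below 0.005 m), for 0.1 s.
At the end, for the whole second after the job is handed in: The lid is locked: released and at rest, centred on the cell to 4 mm, level to 0.05 rad, its underside 5 mm (plus or minus 1.5 mm) above the rim, where only the stud heads in their pockets hold it against the spring (z of lid_grip in the frame of cell_rim between 0.0435 and 0.0465 m and horizontal distance between lid_grip and cell_rim below 0.004 m and angle between lid_grip's own z axis and vertical below 0.05 rad and linear speed of lid below 0.02 m/s); the robot touches nothing.
It fails at once if the contact forces between lid and cell pass 50 N (contact force between lid and cell above 50 N).
It fails at once if a bystander is shifted by more than 20 mm (distance of any of timer, tape_roll, beaker, calculator, hex_key from where it was at the start of the episode above 0.02 m).
It also fails if it takes over 64 s, if anything falls off the work surface, if the arm or the gripper's body presses on something with over 40 N, if the wrist force passes 120 N, or if a joint passes its speed limit or range.

ROBOT

A 6-joint arm with a two-finger parallel gripper is mounted at the origin on the work surface; the furniture and walls round the work are solid. World frame = base frame: x ahead of the robot, y to its left, z up, the work surface at z = 0. Lengths are in m, angles in rad, forces in N, time in s.
With the tool pointing down it reaches from about 0.3 to 0.75 m from the base axis. Payload 8.5 kg.
Tool frame: the origin (TCP) lies at the very end of the fingers, on their centre line; the grasp point (between the pads) lies 19 mm behind it; z points along the fingers, y is the line along which they close (so a half turn about z gives the same grasp; the last joint's range is limited). The gripper opens to 85 mm and grips with 20 to 120 N. Pads are 22 mm wide; open, the fingers measure 114 mm over their backs; the gripper's body (76 mm by 85 mm) begins 54 mm behind the grasp point. The pads swing forward as they close: fully open they stand 13 mm farther back than shut.
Start: joints at [0.933, 0.381, 1.297, -0, 1.464, -0.215], TCP at [0.226, 0.502, 0.231] pointing down, gripper open.
Joint ranges: [-3.11, 3.11], [-0.89, 2.33], [0.22, 2.48], [-1.42, 4.56], [0.17, 2.85], [-2.88, 2.88]. Speed limits (rad/s): [2.39, 2.39, 3.14, 3.14, 3.14, 3.14].

INTERFACE

Orientations are given as a unit quaternion [x, y, z, w].
In Python, from plant import env gives the robot as it stands.
- The arm moves only by the shell command python3 -m creep 'ROWS' [OPENING] [FORCE]. ROWS is a JSON object of lists of equal length, an entry for each row: "offset": the shift along the tool's x, y, z in m, a list of three; "rot": the turn, a rotation vector about the tool's x, y, z in degrees, a list of three. In form: {"offset": [[x, y, z], ...], "rot": [[ax, ay, az], ...]}. A call has exactly 8 rows; each row is the pose to reach, as a shift and turn from the pose commanded when the call began, along the tool's axes at that moment; what a row does not reach only later rows make up. A row lasts 1/10 s, in which the tool goes at most 50 mm and 8.59 degrees, less where a joint would pass 70% of its speed; a pose out of reach is approached as far as the arm can. A call with a gripper value outside its range is refused whole. OPENING is the opening, from 0 (shut) to 1 (fully open), set as the call begins (- or left out, the last holds). The fingers move at their own pace and stop on an object; FORCE is the grip in N (left out, the last holds). Time passes only in rows, so rows that repeat a pose let the fingers close, or fill a call up. It gives the time, the measured TCP pose, the force, the opening and the grip force at its end, in the units of the state.
- env.get_state(): the state, without advancing time (a new reading comes with each control period).
- env.get_image(name): name is "scene" or "top" or "wrist"; returns (picture, depth): 400x640x3 uint8, blue, green, red; 400x640 float32, m along the optical axis (not along the pixel's ray), 0 where there is no reading.
- env.camera_model(name): a dict with "fx", "fy", "cx", "cy" (pixels), "extrinsics" (4x4, takes a point from camera to world coordinates); the wrist camera has in their place "hand_eye" (4x4, takes a point from camera to tool coordinates, whose origin is the TCP and whose axes are the flange's). Camera axes: x right, y down, z forward; pixel columns grow to the right and rows downward; lengths in m; the calibration is good to about 2 mm. A picture is of the moment at which its call begins: read the wrist's pose just before it. camera_model takes no time and is no camera call.
- env.close_job(): hands the job in; it is judged then, once.
The state is a dict: "time_s": time; "qpos": joint angles; "joint_velocities": joint speeds; "joint_torque": joint torques, N m; "ee_pos": TCP position; "tool_rot": TCP orientation; "force": force on the tool from outside, world axes, zero at the start; "moment": the same for the moment, N m; "grip_width": finger opening in m; "gripper_force": force on a finger pad.
Only numpy, scipy, OpenCV 4.12 (cv2) and the standard library are available. Lean on these libraries where they do the work, as an engineer would, in place of code of your own. Each camera call takes 0.05 s, during which the arm holds its last target. There are 200 camera calls.

## Working session

There is one attempt and no reset: what is moved stays moved. The work goes in short steps, Python scripts to look and compute and a shell command to move; the robot and the scene stay as the last step left them, time stands still between calls to the robot, and variables do not carry over. Pictures are saved under pics/ and viewed, at most 10 in all, crops included, and the job is handed in when it is done.

```bash
ls; mkdir -p pics; cat > h.py <<'E'
import numpy as np, cv2
from scipy.spatial.transform import Rotation as R
from plant import env
def grab(n):
    s=env.get_state(); im,d=env.get_image(n); m=env.camera_model(n)
    if n=="wrist":
        T=np.eye(4);T[:3,:3]=R.from_quat(s["tool_rot"]).as_matrix();T[:3,3]=s["ee_pos"];E=T@np.array(m["hand_eye"])
    else: E=np.array(m["extrinsics"])
    v,u=np.mgrid[:400,:640]
    P=np.stack([(u-m["cx"])/m["fx"]*d,(v-m["cy"])/m["fy"]*d,d],-1)@E[:3,:3].T+E[:3,3]
    P[d==0]=np.nan
    np.savez(f"/tmp/{n}.npz",im=im,P=P,E=E,K=[m["fx"],m["fy"],m["cx"],m["cy"]])
    return im,P,E,m
E
python3 - <<'E'
from h import *
for n in("scene","top"):
    im,P,E,m=grab(n); cv2.imwrite(f"pics/{n}1.png",im); print(n,m["fx"],E.round(3).tolist())
print(env.get_state())
E
```

```text
pics
scene 400.0591776912701 [[0.31, 0.834, -0.456, 0.898], [0.951, -0.27, 0.153, -0.028], [0.004, -0.481, -0.877, 0.842], [0.0, 0.0, 0.0, 1.0]]
top 404.8295916151006 [[0.029, -0.984, 0.173, 0.366], [-1.0, -0.029, 0.001, 0.099], [0.004, -0.173, -0.985, 0.916], [0.0, 0.0, 0.0, 1.0]]
{'time_s': 0.1, 'qpos': array([ 9.32702870e-01,  3.81145720e-01,  1.29812605e+00,  1.28244226e-05,
        1.46359343e+00, -2.15292674e-01]), 'joint_velocities': array([-0.00018238, -0.00176297, -0.00365459, -0.00160792,  0.00077377,
       -0.00101458]), 'joint_torque': array([ 3.03721907e-03, -4.49223304e+01, -2.31656420e+01, -2.51472402e-04,
        3.70893016e-03,  2.09791224e-06]), 'ee_pos': array([0.22552069, 0.50137049, 0.23078421]), 'tool_rot': array([ 2.09829953e-01,  9.77737688e-01, -5.76588390e-04, -2.69134095e-04]), 'force': array([0.6686522 , 0.14340179, 0.08443337]), 'moment': array([ 0.02121565,  0.03720505, -0.05150712]), 'gripper_force': 0.0, 'grip_width': 0.08528688448661285}
```

View pics/top1.png

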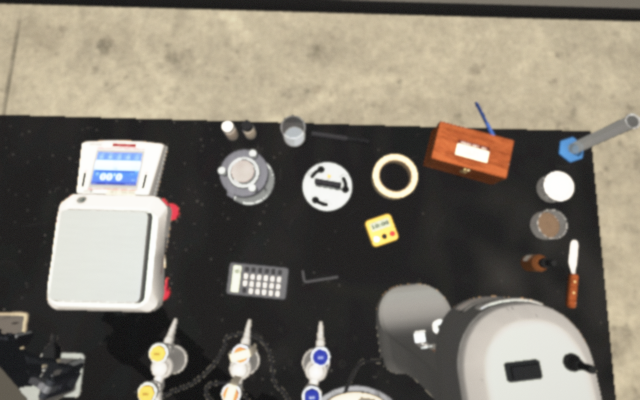

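View pics/scene1.png

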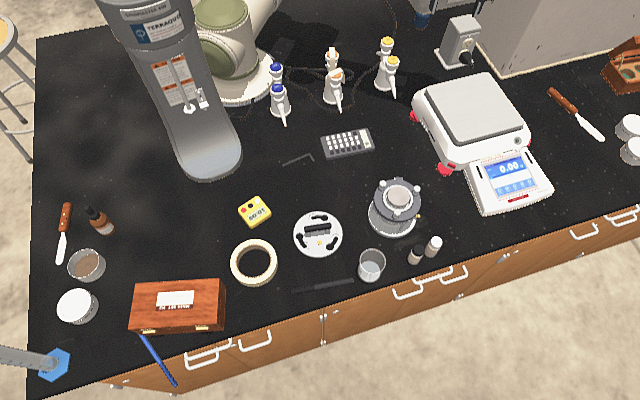

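The top view shows the lid at about (327,187) with its bar roughly horizontal, the cell at (247,175), the tape at (395,176) and the timer at (381,230). I'll measure the lid and cell by depth and enlarge both.

```bash
python3 - <<'E'
from h import *
D=np.load("/tmp/top.npz");im,P=D["im"],D["P"]
c=cv2.resize(im[135:225,205:365],None,fx=5,fy=5,interpolation=cv2.INTER_CUBIC);cv2.imwrite("pics/crop1.png",c)
S=np.load("/tmp/scene.npz")
for n,Q in(("top",P),("scene",S["P"])):
    z=Q[...,2];x=Q[...,0];y=Q[...,1]
    near=lambda cx,cy,r:np.hypot(x-cx,y-cy)<r
    # guess from pixel
    if n=="top": L=Q[175,312];C=Q[175,240]; print(L,C)
    for k in range(3):
        ml=near(L[0],L[1],.09)&(z>.004)&(z<.02); 
        pts=Q[ml][:,:2].astype(np.float32); (a,b),r=cv2.minEnclosingCircle(pts); L=np.array([a,b])
    print(n,"lid",L,r,ml.sum())
    mb=near(L[0],L[1],.05)&(z>.038)&(z<.055); q=Q[mb]; print("bar",q.mean(0),np.ptp(q[:,:2],0),cv2.minAreaRect((q[:,:2]*1000).astype(np.float32)))
    mc=near(C[0],C[1],.08)&(z>.092)&(z<.115); q=Q[mc]; print("cell top",q.mean(0),mc.sum(),np.percentile(q[:,2],[5,50,95]))
    w=near(C[0],C[1],.08)&(z>.101)
    k,l,s,cen=cv2.connectedComponentsWithStats(w.astype(np.uint8))
    for i in range(1,k):
        if s[i,4]>8: print(" comp",s[i,4],cen[i].round(1),Q[l==i].mean(0).round(4))
E
```

```text
[0.57615013 0.1082492  0.00260033] [0.54902779 0.25549856 0.1014139 ]
top lid [0.57610857 0.10824285] 0.08997185528278351 1461
bar [0.55040169 0.08549035 0.04759396] [0.01399576 0.03734829] ((550.922607421875, 84.85916137695312), (37.80071258544922, 12.43505573272705), 83.38420104980469)
cell top [0.55708266 0.25162361 0.1011007 ] 609 [0.0925921  0.10075597 0.10804274]
 comp 44 [252.2 153.3] [0.5944 0.2322 0.1067]
 comp 13 [242.2 165.6] [0.5689 0.252  0.1018]
 comp 10 [234.7 166.4] [0.5668 0.2675 0.1017]
 comp 47 [221.3 170.6] [0.556  0.2934 0.1065]
 comp 22 [249.  172.5] [0.5546 0.2372 0.1021]
 comp 32 [235.2 173.8] [0.5512 0.2653 0.1019]
 comp 13 [243.1 172.1] [0.5553 0.2495 0.1018]
 comp 9 [241.3 175.8] [0.5474 0.2526 0.1016]
 comp 46 [251.5 187.9] [0.5217 0.2295 0.1068]
scene lid [0.57569534 0.10833475] 0.08994682878255844 1314
bar [0.55278368 0.08338778 0.04672088] [0.01343955 0.03781143] ((552.046142578125, 82.67862701416016), (37.953983306884766, 12.825861930847168), 86.42418670654297)
cell top [0.55908108 0.24955109 0.1006411 ] 520 [0.09503003 0.09989284 0.10730968]
 comp 40 [382.5 183. ] [0.523  0.2277 0.106 ]
 comp 39 [416.5 188.1] [0.5568 0.2916 0.106 ]
 comp 45 [396.8 211.5] [0.5953 0.23   0.1059]
```

View pics/crop1.png

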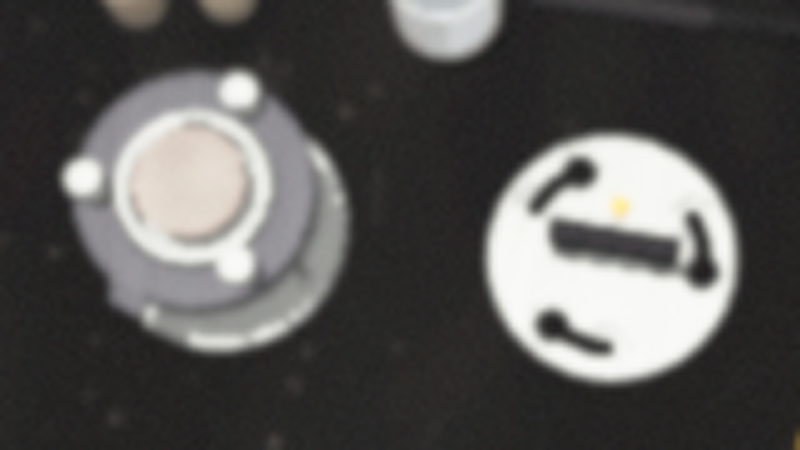

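```bash
cat >> h.py <<'E'
def go(x,y,z,ang,extra=None):
    """offset (tool axes) and turn about tool z so that tool points down with tool x at world angle ang (deg)"""
    s=env.get_state(); r=R.from_quat(s["tool_rot"]); a=np.radians(ang)
    X=np.array([np.cos(a),np.sin(a),0]);Z=np.array([0,0,-1.]);t=R.from_matrix(np.stack([X,np.cross(Z,X),Z],1))
    print("off",(r.inv().apply(np.array([x,y,z])-s["ee_pos"])).round(4),"rot",(r.inv()*t).as_rotvec(True).round(2),"q6",s["qpos"][5].round(3),"t",s["time_s"])
def bar(Q,L,z0,z1,r=.045):
    d=np.hypot(Q[...,0]-L[0],Q[...,1]-L[1])
    m=(d<r)&(Q[...,2]>z0)&(Q[...,2]<z1); q=Q[m]
    c=q[:,:2].mean(0); w,v=np.linalg.eigh(np.cov((q[:,:2]-c).T)); e=v[:,1]
    p=(q[:,:2]-c)@e; n=(q[:,:2]-c)@v[:,0]; c=c+e*(p.max()+p.min())/2+v[:,0]*(n.max()+n.min())/2
    print("bar",c.round(4),"z",np.median(q[:,2]).round(4),"len",np.ptp(p).round(4),"wid",np.ptp(n).round(4),"ang",np.degrees(np.arctan2(e[1],e[0]))%180)
E
python3 - <<'E'
from h import *
for n,(u,v) in(("top",(327,187)),("scene",(317,231))):
    D=np.load(f"/tmp/{n}.npz");im,P=D["im"],D["P"]
    bar(P,P[v,u],.04,.055)
    z=P[...,2]; m=(np.hypot(P[...,0]-P[v,u][0],P[...,1]-P[v,u][1])<.075)&(z>-.005)&(z<.03)&(im.min(2)>110)
    print(n,cv2.minEnclosingCircle((P[m][:,:2]*1000).astype(np.float32)),np.median(z[m]))
print(env.camera_model("wrist"))
go(.55,.083,.20,81)
E
```

```text
bar [0.5497 0.0744] z 0.0482 len 0.0592 wid 0.0124 ang 81.66190697335146
top ((552.0133666992188, 73.65890502929688), 58.88219451904297) 0.008807245316576062
bar [0.5497 0.0724] z 0.0476 len 0.0595 wid 0.0141 ang 81.90063410795568
scene ((549.2860717773438, 71.6039047241211), 56.61330032348633) 0.008413391553618588
{'fx': 295.8072619705546, 'fy': 295.8072619705546, 'cx': 322.34256315379645, 'cy': 205.97288986258337, 'hand_eye': array([[-1.01098038e-03, -9.58474046e-01, -2.85177981e-01,
         7.21377334e-02],
       [ 9.99999368e-01, -8.28720496e-04, -7.59780433e-04,
        -8.27736427e-04],
       [ 4.91896989e-04, -2.85178569e-01,  9.58474278e-01,
        -1.42134670e-01],
       [ 0.00000000e+00,  0.00000000e+00,  0.00000000e+00,
         1.00000000e+00]])}
off [-0.4676 -0.2484  0.031 ] rot [-7.000e-02  3.000e-02  7.478e+01] q6 -0.215 t 0.1
```

```bash
python3 -m creep '{"offset":[[-0.06,-0.03,0],[-0.12,-0.06,0],[-0.18,-0.09,0],[-0.24,-0.12,0],[-0.28,-0.15,0],[-0.33,-0.175,0.01],[-0.37,-0.2,0.02],[-0.4,-0.22,0.03]],"rot":[[0,0,8],[0,0,16],[0,0,24],[0,0,32],[0,0,40],[0,0,48],[0,0,56],[0,0,64]]}' 1 30
python3 -c "
from h import *
go(.5497,.0734,.13,81.8)"
```

```text
time_s: 0.9
ee_pos: [0.4682, 0.1829, 0.2117]
tool_rot: [0.698, 0.716, 0.0, 0.0]
force: [1.5, -0.1, -0.1]
grip_width: 0.0851
gripper_force: 0.0
off [-0.1115  0.0787  0.0817] rot [ 0.02 -0.01  9.64] q6 0.111 t 0.9
```

```bash
python3 -m creep '{"offset":[[-0.03,0.02,0.02],[-0.06,0.04,0.04],[-0.09,0.06,0.06],[-0.11,0.079,0.08],[-0.1115,0.079,0.082],[-0.1115,0.079,0.082],[-0.1115,0.079,0.082],[-0.1115,0.079,0.082]],"rot":[[0,0,2],[0,0,4],[0,0,6],[0,0,8],[0,0,9.6],[0,0,9.6],[0,0,9.6],[0,0,9.6]]}'
python3 - <<'E'
from h import *
im,P,E,m=grab("wrist"); cv2.imwrite("pics/w1.png",im)
bar(P,[.5497,.0734],.04,.055)
go(.5497,.0734,.0225,81.8)
z=P[...,2]; print(np.nanmedian(z[(np.hypot(P[...,0]-.5497,P[...,1]-.0734)<.055)]))
E
```

```text
time_s: 1.7
ee_pos: [0.5494, 0.0767, 0.1307]
tool_rot: [0.753, 0.658, 0.0, 0.0]
force: [0.6, 0.3, 0.1]
grip_width: 0.0858
gripper_force: 0.0
bar [0.5511 0.0723] z 0.0472 len 0.0592 wid 0.0116 ang 81.65504749254372
off [-0.0032  0.0006  0.1082] rot [ 0.07 -0.01  0.47] q6 0.06 t 1.75
0.19770575685378375
```

View pics/w1.png

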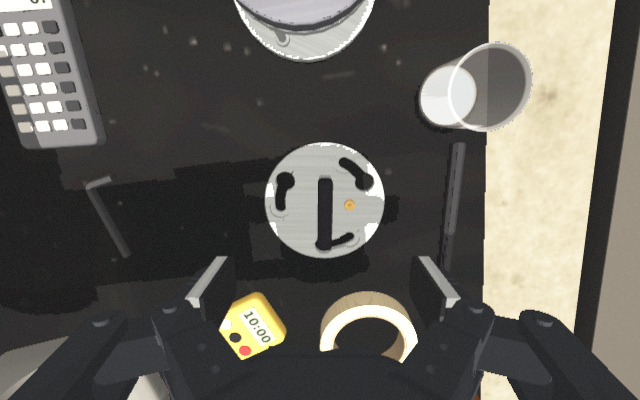

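```bash
python3 -m creep '{"offset":[[-0.003,0.001,0.02],[-0.003,0.001,0.04],[-0.003,0.001,0.06],[-0.003,0.001,0.08],[-0.003,0.001,0.095],[-0.003,0.001,0.105],[-0.003,0.001,0.108],[-0.003,0.001,0.108]],"rot":[[0,0,0.4],[0,0,0.4],[0,0,0.4],[0,0,0.4],[0,0,0.4],[0,0,0.4],[0,0,0.4],[0,0,0.4]]}' 0.6
python3 -c "
from h import *
go(.5503,.073,.0225,81.7);print(env.get_state()['force'])"
```

```text
time_s: 2.55
ee_pos: [0.5503, 0.0729, 0.0221]
tool_rot: [0.756, 0.655, 0.0, 0.0]
force: [0.2, 0.2, -0.9]
grip_width: 0.0509
gripper_force: 0.0
off [ 0.0001 -0.     -0.0004] rot [ 0.02 -0.    0.1 ] q6 0.062 t 2.55
[ 0.17355861  0.18839695 -0.86904837]
```

```bash
python3 -m creep '{"offset":[[0,0,0],[0,0,0],[0,0,0],[0,0,0],[0,0,0],[0,0,0],[0,0,0],[0,0,0]],"rot":[[0,0,0],[0,0,0],[0,0,0],[0,0,0],[0,0,0],[0,0,0],[0,0,0],[0,0,0]]}' 0 80
python3 -m creep '{"offset":[[0,0,-0.01],[0,0,-0.03],[0,0,-0.06],[0,0,-0.09],[0,0,-0.12],[0,0,-0.14],[0,0,-0.15],[0,0,-0.15]],"rot":[[0,0,0],[0,0,0],[0,0,0],[0,0,0],[0,0,0],[0,0,0],[0,0,0],[0,0,0]]}'
python3 - <<'E'
from h import *
im,P,E,m=grab("wrist"); cv2.imwrite("pics/w2.png",im)
im,P,E,m=grab("top"); cv2.imwrite("pics/t2.png",cv2.resize(im[130:230,200:370],None,fx=4.5,fy=4.5,interpolation=cv2.INTER_CUBIC))
s=env.get_state();print(s['force'],s['grip_width'],s['ee_pos'],R.from_quat(s["tool_rot"]).as_matrix().round(4))
E
```

```text
time_s: 3.35
ee_pos: [0.5507, 0.0727, 0.0226]
tool_rot: [0.756, 0.655, 0.001, 0.001]
force: [-0.5, 0.6, 5.4]
grip_width: 0.0106
gripper_force: 78.4
time_s: 4.15
ee_pos: [0.5504, 0.0727, 0.1727]
tool_rot: [0.756, 0.655, 0.001, 0.001]
force: [0.6, -0.1, -3.5]
grip_width: 0.0102
gripper_force: 78.4
[-0.3877337   0.21975813 -2.21770577] 0.010262682687424751 [0.54966358 0.07272913 0.17079811] [[ 1.431e-01  9.897e-01 -2.000e-03]
 [ 9.897e-01 -1.431e-01  2.000e-04]
 [-1.000e-04 -2.000e-03 -1.000e+00]]
```

View pics/w2.png

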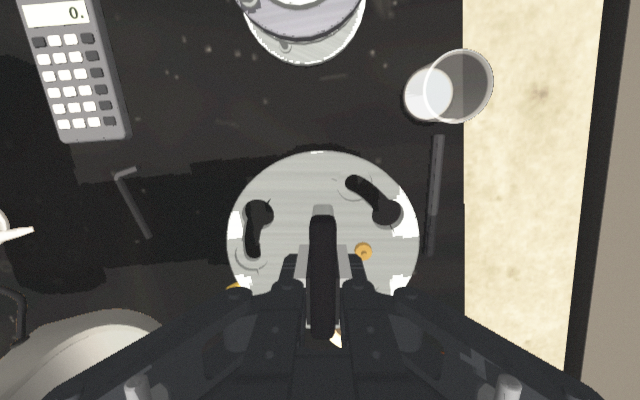

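```bash
python3 -m creep '{"offset":[[0.015,-0.015,-0.01],[0.035,-0.035,-0.02],[0.055,-0.055,-0.03],[0.075,-0.075,-0.04],[0.09,-0.09,-0.047],[0.1,-0.1,-0.047],[0.102,-0.105,-0.047],[0.102,-0.105,-0.047]],"rot":[[0,0,7],[0,0,14],[0,0,21],[0,0,28],[0,0,35],[0,0,42],[0,0,49.8],[0,0,49.8]]}'
python3 - <<'E'
from h import *
im,P,E,m=grab("wrist"); im,P,E,m=grab("wrist"); cv2.imwrite("pics/w3.png",im)
z=P[...,2]; w=(np.hypot(P[...,0]-.5587,P[...,1]-.25)<.065)&(z>.1025)&(z<.113)
k,l,s,c=cv2.connectedComponentsWithStats(w.astype(np.uint8)); o=[]
for i in range(1,k):
    if s[i,4]>30:
        (a,b),r=cv2.minEnclosingCircle((P[l==i][:,:2]*1000).astype(np.float32)); print(s[i,4],c[i].round(),P[l==i].mean(0).round(4),(a,b,r)); o.append([a,b])
o=np.array(o); 
if len(o)==3:
    print("cen",o.mean(0)); d=o-o.mean(0); print(np.hypot(*d.T),np.degrees(np.arctan2(d[:,1],d[:,0]))%120)
# lid in tool frame
st=env.get_state(); r=R.from_quat(st["tool_rot"]); Q=r.inv().apply((P.reshape(-1,3)-st["ee_pos"])).reshape(P.shape)
np.savez("/tmp/w3t.npz",Q=Q,im=im)
q=Q[(np.abs(Q[...,2]-.0145)<.004)&(np.hypot(Q[...,0],Q[...,1])<.08)]; print("plate",len(q),q.min(0),q.max(0))
rr=np.hypot(q[:,0],q[:,1]); an=np.degrees(np.arctan2(q[:,1],q[:,0]))
e=[q[(an>a)&(an<a+5)][np.argmax(rr[(an>a)&(an<a+5)])] for a in range(-60,60,5) if ((an>a)&(an<a+5)).sum()>20]
e=np.array(e)[:,:2]; A=np.c_[2*e,np.ones(len(e))]; s,*_=np.linalg.lstsq(A,(e**2).sum(1),rcond=None); print("lid centre tool",s[:2],"r",np.sqrt(s[2]+s[:2]@s[:2]))
print(st["ee_pos"]); go(.5587,.25,.15,32)
E
```

```text
time_s: 5.05
ee_pos: [0.4599, 0.1891, 0.2177]
tool_rot: [0.961, 0.275, -0.001, -0.0]
force: [-0.9, 0.5, -3.1]
grip_width: 0.0103
gripper_force: 78.4
353 [275.  29.] [0.5578 0.2911 0.1051] (557.9427490234375, 291.4118347167969, 7.639402866363525)
350 [370.  29.] [0.596  0.2298 0.1052] (596.3157348632812, 229.81500244140625, 7.668717384338379)
271 [322. 115.] [0.5237 0.2274 0.1052] (523.71337890625, 227.3631591796875, 7.399372100830078)
cen [559.32395426 249.52999878]
[41.90460487 41.91745355 41.94617808] [91.88885129 91.94434164 91.90140156]
plate 14929 [-0.05529322 -0.05548725  0.01050196] [0.05535597 0.05671485 0.01849509]
lid centre tool [-0.00039553  0.00050136] r 0.055765072994539235
[0.46083583 0.18849306 0.21798496]
off [1.157e-01 1.000e-04 6.780e-02] rot [-0.03  0.09  0.18] q6 1.159 t 5.15
```

View pics/w3.png

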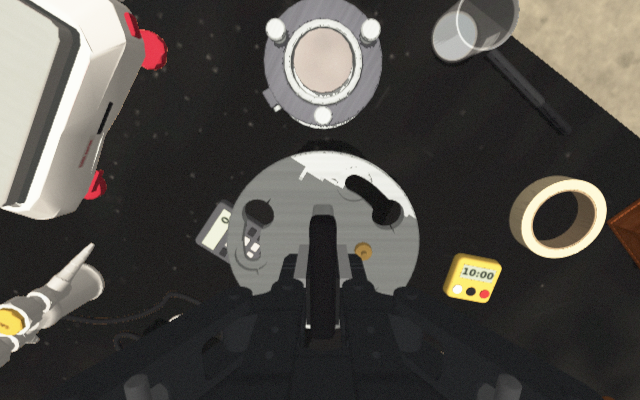

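The picture shows the three studs at (275,29), (370,29) and (322,115), and the lid's two visible entry holes at (259,211) and (387,212), symmetric about the bar. The stud radius checks out at 41.9 mm.

```bash
python3 -m creep '{"offset":[[0.02,0,0],[0.045,0,0],[0.07,0,0.01],[0.09,0,0.025],[0.105,0,0.04],[0.113,0,0.055],[0.116,0,0.068],[0.116,0,0.072]],"rot":[[0,0,0.2],[0,0,0.2],[0,0,0.2],[0,0,0.2],[0,0,0.2],[0,0,0.2],[0,0,0.2],[0,0,0.2]]}'
python3 -m creep '{"offset":[[0,0,0],[0,0,0],[0,0,0.003],[0,0,0.006],[0,0,0.006],[0,0,0.006],[0,0,0.006],[0,0,0.006]],"rot":[[0,0,0],[0,0,0],[0,0,0],[0,0,0],[0,0,0],[0,0,0],[0,0,0],[0,0,0]]}'
python3 -c "
from h import *
go(.559,.25,.1285,31.9);s=env.get_state();print(s['force'],s['moment'],s['ee_pos'])"
```

```text
time_s: 5.95
ee_pos: [0.5587, 0.2496, 0.1448]
tool_rot: [0.962, 0.274, -0.002, -0.0]
force: [0.6, 0.2, -1.7]
grip_width: 0.0104
gripper_force: 78.4
time_s: 6.75
ee_pos: [0.5594, 0.2501, 0.141]
tool_rot: [0.962, 0.274, 0.0, -0.0]
force: [-0.3, 0.3, -3.2]
grip_width: 0.0102
gripper_force: 78.4
off [-0.0004 -0.0001  0.0125] rot [ 0.   -0.01 -0.12] q6 1.244 t 6.75
[-0.3182213   0.25839038 -3.18698655] [-0.00108024  0.05997374  0.00122403] [0.55935078 0.25012501 0.14095105]
```

```bash
python3 -m creep '{"offset":[[0,0,0.003],[0,0,0.006],[0,0,0.009],[0,0,0.011],[0,0,0.012],[0,0,0.013],[0,0,0.014],[0,0,0.014]],"rot":[[0,0,0],[0,0,0],[0,0,0],[0,0,0],[0,0,0],[0,0,0],[0,0,0],[0,0,0]]}'
python3 -c "
from h import *
go(.559,.25,.1285,31.9);s=env.get_state();print(s['force'],s['moment'],s['ee_pos'])"
```

```text
time_s: 7.55
ee_pos: [0.5593, 0.2501, 0.1268]
tool_rot: [0.962, 0.274, -0.0, -0.0]
force: [0.8, 0.4, -2.0]
grip_width: 0.0107
gripper_force: 78.4
off [-0.0003 -0.0001 -0.0017] rot [-0.    0.01 -0.12] q6 1.244 t 7.55
[ 0.84409638  0.3925795  -2.04995934] [-0.00229183 -0.00889197 -0.0021381 ] [0.55929123 0.25009159 0.12675089]
```

```bash
python3 -m creep '{"offset":[[0,0,0.0005],[0,0,0.001],[0,0,0.0015],[0,0,0.002],[0,0,0.0025],[0,0,0.003],[0,0,0.0035],[0,0,0.0035]],"rot":[[0,0,0],[0,0,0],[0,0,0],[0,0,0],[0,0,0],[0,0,0],[0,0,0],[0,0,0]]}'
python3 -c "
from h import *
s=env.get_state();print(s['force'],s['moment'],s['ee_pos'])"
```

```text
time_s: 8.35
ee_pos: [0.5593, 0.2501, 0.1233]
tool_rot: [0.962, 0.274, -0.0, 0.0]
force: [0.0, 0.3, -2.3]
grip_width: 0.0105
gripper_force: 78.4
[ 0.02100439  0.30095434 -2.29263606] [-0.02484683 -0.05708804 -0.03032262] [0.55927763 0.2500938  0.12327818]
```

```bash
python3 -m creep '{"offset":[[0,0,0.0005],[0,0,0.001],[0,0,0.0015],[0,0,0.002],[0,0,0.0025],[0,0,0.003],[0,0,0.0035],[0,0,0.004]],"rot":[[0,0,0],[0,0,0],[0,0,0],[0,0,0],[0,0,0],[0,0,0],[0,0,0],[0,0,0]]}'
python3 -c "
from h import *
s=env.get_state();print(s['force'],s['moment'],s['ee_pos'])"
```

```text
time_s: 9.15
ee_pos: [0.5594, 0.2501, 0.1203]
tool_rot: [0.962, 0.274, 0.001, 0.0]
force: [-2.7, -0.7, 7.0]
grip_width: 0.0103
gripper_force: 79.7
[-2.6517025  -0.66246657  6.95283382] [-0.15679402  0.51099349  0.02800562] [0.55941504 0.25013899 0.12025089]
```

```bash
python3 -m creep '{"offset":[[-0.0004,-0.0002,0.0005],[-0.0004,-0.0002,0.001],[-0.0004,-0.0002,0.0015],[-0.0004,-0.0002,0.002],[-0.0004,-0.0002,0.0025],[-0.0004,-0.0002,0.003],[-0.0004,-0.0002,0.003],[-0.0004,-0.0002,0.003]],"rot":[[0,0,0],[0,0,0],[0,0,0],[0,0,0],[0,0,0],[0,0,0],[0,0,0],[0,0,0]]}'
python3 -c "
from h import *
s=env.get_state();print(s['force'],s['moment'],s['ee_pos'],R.from_quat(s['tool_rot']).as_matrix()[:,2])"
```

```text
time_s: 9.95
ee_pos: [0.5594, 0.2501, 0.1177]
tool_rot: [0.962, 0.274, 0.001, 0.0]
force: [-1.8, -1.6, 8.2]
grip_width: 0.0104
gripper_force: 80.0
[-1.78591467 -1.59243596  8.15858571] [-0.16055161  0.41246152  0.0365488 ] [0.55938903 0.25014345 0.11770114] [ 2.33564632e-03  4.02852107e-04 -9.99997191e-01]
```

```bash
python3 -m creep '{"offset":[[0,0,0.0005],[0,0,0.001],[0,0,0.0015],[0,0,0.002],[0,0,0.0025],[0,0,0.003],[0,0,0.0035],[0,0,0.0037]],"rot":[[0,0,0],[0,0,0],[0,0,0],[0,0,0],[0,0,0],[0,0,0],[0,0,0],[0,0,0]]}'
python3 -c "
from h import *
s=env.get_state();print(s['force'],s['moment'],s['ee_pos'],R.from_quat(s['tool_rot']).as_matrix()[:,2])"
```

```text
time_s: 10.75
ee_pos: [0.5594, 0.2501, 0.1144]
tool_rot: [0.962, 0.274, 0.001, 0.0]
force: [-3.0, -0.5, 10.9]
grip_width: 0.0107
gripper_force: 80.4
[-3.04459756 -0.47841665 10.85384986] [-0.16100997  0.58724744  0.02230317] [0.55941777 0.25012356 0.11435481] [ 2.67874103e-03  4.64580695e-04 -9.99996304e-01]
```

```bash
python3 -m creep '{"offset":[[0,0,0.0005],[0,0,0.0009],[0,0,0.0009],[0,0,0.0009],[0,0,0.0009],[0,0,0.0009],[0,0,0.0009],[0,0,0.0009]],"rot":[[0,0,0],[0,0,0],[0,0,1],[0,0,3],[0,0,5],[0,0,7],[0,0,9],[0,0,10]]}'
python3 -c "
from h import *
s=env.get_state();print(s['force'],s['moment'],s['ee_pos'],R.from_quat(s['tool_rot']).as_matrix()[:,2]);go(.559,.25,.1135,-6)"
```

```text
time_s: 11.55
ee_pos: [0.56, 0.2503, 0.1138]
tool_rot: [0.982, 0.188, 0.002, -0.0]
force: [-1.1, 0.0, 10.7]
grip_width: 0.0108
gripper_force: 80.4
[-1.05002859  0.04586093 10.70633051] [-0.12674333  0.25600606  0.13393898] [0.55996135 0.25026412 0.11378652] [ 4.26721429e-03  8.19194735e-04 -9.99990560e-01]
off [-0.001  -0.0001  0.0003] rot [-1.000e-02 -2.500e-01  2.772e+01] q6 1.419 t 11.55
```

```bash
python3 -m creep '{"offset":[[-0.0005,-0.0002,0.0002],[-0.0005,-0.0002,0.0002],[-0.0005,-0.0002,0.0002],[-0.0005,-0.0002,0.0002],[-0.0005,-0.0002,0.0002],[-0.0005,-0.0002,0.0002],[-0.0005,-0.0002,0.0002],[-0.0005,-0.0002,0.0002]],"rot":[[0,0,2],[0,0,4],[0,0,6],[0,0,8],[0,0,10],[0,0,12],[0,0,14],[0,0,16]]}'
python3 -c "
from h import *
s=env.get_state();print(s['force'],s['moment'],s['ee_pos'],R.from_quat(s['tool_rot']).as_matrix()[:,2]);go(.559,.25,.1135,-6)"
```

```text
time_s: 12.35
ee_pos: [0.5597, 0.2503, 0.1137]
tool_rot: [0.999, 0.05, 0.003, -0.0]
force: [-0.1, -0.8, 11.6]
grip_width: 0.0104
gripper_force: 80.4
[-0.09346378 -0.77618346 11.59136387] [-0.07248547  0.12664052  0.11697705] [0.55974208 0.2503211  0.11374293] [ 5.21463439e-03  9.66733063e-04 -9.99985936e-01]
off [-0.0008  0.0002  0.0002] rot [-0.06 -0.3  11.71] q6 1.699 t 12.35
```

```bash
python3 -m creep '{"offset":[[0,0,0],[0,0,0],[0,0,0],[0,0,0],[0,0,0],[0,0,0],[0,0,0],[0,0,0]],"rot":[[0,0,2],[0,0,4],[0,0,6],[0,0,7.5],[0,0,8.5],[0,0,9.5],[0,0,10.5],[0,0,11]]}'
python3 -c "
from h import *
s=env.get_state();print(s['force'],s['moment'],s['ee_pos'],R.from_quat(s['tool_rot']).as_matrix()[:,2]);go(.559,.25,.1135,-6)"
```

```text
time_s: 13.15
ee_pos: [0.5597, 0.2503, 0.1137]
tool_rot: [0.999, -0.046, 0.003, -0.001]
force: [-0.5, -0.8, 11.1]
grip_width: 0.0106
gripper_force: 80.4
[-0.54765759 -0.79659775 11.14791196] [-0.06645334  0.1090956   0.09267381] [0.55973829 0.25033772 0.11373644] [ 5.18720339e-03  9.92511798e-04 -9.99986054e-01]
off [-0.0007  0.0004  0.0002] rot [-0.09 -0.29  0.76] q6 1.89 t 13.15
```

```bash
python3 -m creep '{"offset":[[0,0,0],[0,0,0],[0,0,0],[0,0,0],[0,0,0],[0,0,0],[0,0,0],[0,0,0]],"rot":[[0,0,0.3],[0,0,0.6],[0,0,0.9],[0,0,1.2],[0,0,1.5],[0,0,1.8],[0,0,2],[0,0,2]]}'
python3 -c "
from h import *
s=env.get_state();print(s['force'],s['moment'],s['ee_pos']);go(.559,.25,.1135,-6)"
```

```text
time_s: 13.95
ee_pos: [0.5596, 0.2504, 0.1137]
tool_rot: [0.998, -0.062, 0.002, -0.001]
force: [-0.1, -0.1, 12.1]
grip_width: 0.0104
gripper_force: 80.7
[-0.1132262  -0.13571021 12.1260131 ] [-0.09436753  0.20896696  0.64448923] [0.55960279 0.2503706  0.11371634]
off [-0.0006  0.0004  0.0002] rot [-0.08 -0.28 -1.15] q6 1.924 t 13.95
```

```bash
python3 -m creep '{"offset":[[0,0,0],[0,0,0],[0,0,-0.0008],[0,0,-0.0016],[0,0,-0.0024],[0,0,-0.0032],[0,0,-0.004],[0,0,-0.0045]],"rot":[[0,0,-0.8],[0,0,-1.6],[0,0,-1.6],[0,0,-1.6],[0,0,-1.6],[0,0,-1.6],[0,0,-1.6],[0,0,-1.6]]}'
python3 -c "
from h import *
s=env.get_state();print(s['force'],s['moment'],s['ee_pos']);go(.559,.25,.1175,-4.5)"
```

```text
time_s: 14.75
ee_pos: [0.5596, 0.2503, 0.1175]
tool_rot: [0.999, -0.049, 0.002, -0.001]
force: [2.0, 0.4, 3.8]
grip_width: 0.0105
gripper_force: 79.3
[1.97612687 0.44003965 3.84445524] [ 0.10059909 -0.26259608 -0.07561362] [0.55961371 0.25031729 0.11754969]
off [-0.0006  0.0004  0.    ] rot [-0.08 -0.24 -1.13] q6 1.897 t 14.75
```

```bash
python3 -m creep '{"offset":[[0,0,-0.0002],[0,0,-0.0004],[0,0,-0.0006],[0,0,-0.0006],[0,0,-0.0006],[0,0,-0.0006],[0,0,-0.0006],[0,0,-0.0006]],"rot":[[0,0,0],[0,0,0],[0,0,0],[0,0,0],[0,0,0],[0,0,0],[0,0,0],[0,0,0]]}'
python3 -c "
from h import *
s=env.get_state();print(s['force'],s['moment'],s['ee_pos'])"
```

```text
time_s: 15.55
ee_pos: [0.5595, 0.2503, 0.1175]
tool_rot: [0.999, -0.049, 0.002, -0.001]
force: [4.6, 0.3, 5.8]
grip_width: 0.0104
gripper_force: 79.7
[4.56369409 0.30373862 5.84804592] [ 0.22134346 -0.74692087 -0.0865754 ] [0.55949139 0.25027507 0.11749581]
```

```bash
python3 -m creep '{"offset":[[0,0,0],[0,0,0],[0,0,0],[0,0,0],[0,0,0],[0,0,0],[0,0,0],[0,0,0]],"rot":[[0,0,0],[0,0,0],[0,0,0],[0,0,0],[0,0,0],[0,0,0],[0,0,0],[0,0,0]]}' 0 20
python3 -c "
from h import *
s=env.get_state();print(s['force'],s['moment'],s['ee_pos'],R.from_quat(s['tool_rot']).as_matrix()[:,2])
im,P,E,m=grab('wrist');cv2.imwrite('pics/w4.png',im)"
```

```text
time_s: 16.35
ee_pos: [0.5595, 0.2503, 0.1175]
tool_rot: [0.999, -0.049, 0.002, -0.001]
force: [5.3, 0.9, 6.6]
grip_width: 0.0104
gripper_force: 79.7
[5.33494379 0.94651678 6.6248259 ] [ 0.25480612 -0.74345399 -0.06131122] [0.5594993  0.25028597 0.11748852] [ 3.47128424e-03  8.69259160e-04 -9.99993597e-01]
```

View pics/w4.png

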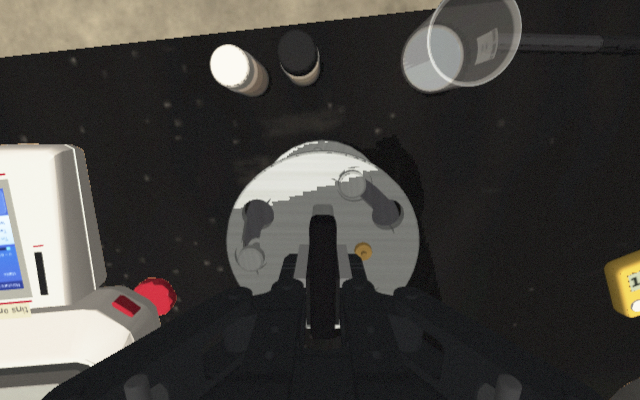

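The picture shows the stud heads centred in the pockets at (350,182) and (250,260). I'll release.

```bash
python3 -m creep '{"offset":[[0,0,0],[0,0,0],[0,0,0],[0,0,0],[0,0,0],[0,0,0],[0,0,0],[0,0,0]],"rot":[[0,0,0],[0,0,0],[0,0,0],[0,0,0],[0,0,0],[0,0,0],[0,0,0],[0,0,0]]}' 0.4 20
python3 -m creep '{"offset":[[0,0,-0.005],[0,0,-0.02],[0,0,-0.04],[0,0,-0.06],[0,0,-0.08],[0,0,-0.1],[0,0,-0.12],[0,0,-0.12]],"rot":[[0,0,0],[0,0,0],[0,0,0],[0,0,0],[0,0,0],[0,0,0],[0,0,0],[0,0,0]]}'
python3 - <<'E'
from h import *
grab('wrist');im,P,E,m=grab('wrist');cv2.imwrite('pics/w5.png',im)
bar(P,[.559,.25],.128,.15)
z=P[...,2];q=P[(np.hypot(P[...,0]-.559,P[...,1]-.25)<.053)&(np.abs(z-.103)<.004)]
A=np.c_[q[:,:2]-[.559,.25],np.ones(len(q))];print("plate plane",np.linalg.lstsq(A,q[:,2],rcond=None)[0])
E
```

```text
time_s: 17.2
ee_pos: [0.5583, 0.2501, 0.1166]
tool_rot: [0.999, -0.049, -0.0, 0.0]
force: [0.2, 0.8, -0.7]
grip_width: 0.034
gripper_force: 0.0
time_s: 18.0
ee_pos: [0.5592, 0.2503, 0.2397]
tool_rot: [0.999, -0.049, 0.003, -0.001]
force: [0.0, -0.1, 0.2]
grip_width: 0.0337
gripper_force: 0.0
bar [0.5602 0.249 ] z 0.142 len 0.0594 wid 0.0113 ang 174.35218993614347
plate plane [ 0.00069178 -0.00126889  0.10259385]
```

View pics/w5.png

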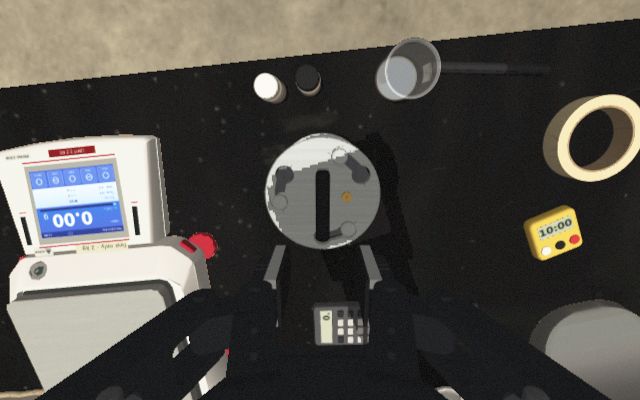

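The lid is level: its top is at 102.6 mm against the expected 103, it is centred within about 1 mm, and the heads are in the pockets.

```bash
python3 -c "
from plant import env
print(env.close_job())"
```

```text
the job is handed in; nothing more can be done
None
```

The lid is locked on the cell and released: level, about 1 mm off centre, stud heads in their pockets. Nothing else on the bench was touched, and the job was handed in at about 18 s; it returned no verdict.

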